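# Check that the brake and clutch levers stop short of the grips

## Robot

A 7-joint arm with a two-finger parallel gripper is mounted at the origin on the work surface. World frame = base frame: x ahead of the robot, y to its left, z up, the work surface at z = 0. Lengths are in m, angles in rad, forces in N, time in s.
With the tool pointing down it reaches from about 0.4 to 0.85 m from the base axis. Payload 4.4 kg.
Tool frame: the origin (TCP) lies on the front face of the gripper's body, between the roots of the fingers; the fingertips stand 97 mm ahead of it and the grasp point (between the pads) lies 78 mm ahead of it (manip.tip_extent is the z of the fingertips in the tool frame, in m); z points along the fingers, y is the direction in which the jaws open and shut (so a half turn about z gives the same grasp; the last joint's range is limited). The gripper opens to 94 mm and grips with 3 to 60 N. Pads are 16 mm wide; open, the fingers measure 119 mm over their backs; the gripper's body (75 mm by 177 mm) begins 78 mm behind the grasp point.
Start: joints at [-1.204, 0.628, 0.038, 1.517, -0.027, 0.996, -0.02], TCP at [0.273, 0.59, 0.303] pointing down, gripper open.
Joint ranges: [-3.06, 3.06], [-0.37, 2.12], [-1.25, 1.32], [0.18, 2.47], [-1.1, 4.24], [0.23, 1.98], [-2.94, 2.94]. Speed limits (rad/s): [2.57, 2.57, 3.14, 3.14, 3.14, 3.14, 3.14].

## Interface

Orientations are given as a unit quaternion [x, y, z, w].
In Python, from rig import manip gives the robot as it stands. The module is installed in compiled form; this text tells all that it offers.
- The arm moves only by the tool jog_arm, never from a script. Its arguments are lists of equal length, an entry for each row: "fingers": the opening, from 0 (shut) to 1 (fully open); "travel": the shift along the tool's x, y, z in m, a list of three; "roll": the turn about the tool's z in degrees. A call has 1 to 12 rows; each row is the pose to reach, as a shift and turn from the pose commanded when the call began, along the tool's axes at that moment; what a row does not reach only later rows make up. A row lasts 1/10 s, in which the tool goes at most 50 mm and 8.59 degrees, less where a joint would pass 70% of its speed; a pose out of reach is approached as far as the arm can. A call with a gripper value outside its range is refused whole. The fingers move at their own pace and stop on an object; "squeeze" is the grip in N (left out, the last holds). Time passes only in rows, so rows that repeat a pose let the fingers close. It gives the time, the measured TCP pose, the force and the opening at its end, in the units of the state.
- manip.observe(): the state, without advancing time (a new reading comes with each control period).
- manip.camera(name): name is "scene" or "side" or "wrist"; returns a dict with "frame" (400x640x3 uint8, red, green, blue), "intrinsics" (3x3 intrinsics, pixels), "position" and "orientation" of the camera in the world. Camera axes: x right, y down, z forward; pixel columns grow to the right and rows downward; lengths in m; the calibration is good to about 2 mm. A picture is of the moment at which its call begins. There is no depth.
- manip.hand_in(): hands the job in, once; it reports no verdict.
The state is a dict: "time_s": time; "qpos": joint angles; "qd": joint speeds; "tau": joint torques, N m; "eef_pos": TCP position; "orientation": TCP orientation; "ft_force": force on the tool from outside, world axes, zero at the start; "moment": the same for the moment, N m; "opening": finger opening in m.
Only numpy, scipy, OpenCV 4.12 (cv2) and the standard library are available. Lean on these libraries where they do the work, as an engineer would, in place of code of your own. Each camera call takes 0.05 s, during which the arm holds its last target. There are 200 camera calls.

## Task

Check the throw of both levers on the handlebar in the clamp stand: brake lever first (right-hand end, oblong reservoir), then clutch lever (left-hand end, small round reservoir). With the outside of your fingers against the outer face, press each lever in until it comes up firm on its stop, keep a firm but not forced push on it for a full second, then ease it all the way back out without letting it snap. Only push the levers, do not grip them or touch the grips, and leave everything else on the table where it lies.

Things in the scene. Friction and masses are not known exactly. Their poses are not given: they have to be found in the camera images.
- handlebar: bare steel handlebar, 22 mm tube, 645 mm wide, clamped by two risers on a 120 x 200 mm base plate fixed to the table; origin on the table under its centre, x away from the robot (the levers' side), y left along the bar, z up. Its middle is 125 mm up; the ends rise to 155 mm and slope 9 degrees back towards the robot
- brake_blade: brake lever: alloy blade 10 mm thick, 15 mm high, ending in an 18 mm ball, at the right-hand (-y) end of the bar. Origin: mid-blade where fingers press, 155 mm up; blade clear 35 mm either way along it, ball 40 mm outward (-y). x is level, at rest square away from the grip (outer face 5 mm along +x); y level along the grip, to the left seen from the robot; z up. Press in along -x. Turns with the lever
- brake_lever (a joint): brake lever angle, rad: 0 fully out, grows as pressed in; stop at 0.30, blade then about 25 mm short of the grip. Upright pivot. At the blade's origin: 33 mm travel towards the grip, 8 mm outward. Return spring 1.9 N there at first, 4.4 N near the stop; beyond, force rises steeply. Let go, it snaps out by itself
- brake_pivot (a point): pivot of the brake lever, at blade height; the blade's origin is 42.5 mm ahead and 105 mm outward of it. Its clamp, master cylinder and oblong reservoir (48 x 64 mm from above) sit here and inward along the bar, up to 53 mm higher; keep clear
- clutch_blade: clutch lever: alloy blade 10 mm thick, 15 mm high, ending in an 18 mm ball, at the left-hand (+y) end of the bar. Origin: mid-blade where fingers press, 155 mm up; blade clear 35 mm either way along it, ball 40 mm outward (+y). x is level, at rest square away from the grip (outer face 5 mm along +x); y level along the grip, to the left seen from the robot; z up. Press in along -x. Turns with the lever
- clutch_lever (a joint): clutch lever angle, rad: 0 fully out, grows as pressed in; stop at 0.30, blade then about 25 mm short of the grip. Upright pivot. At the blade's origin: 33 mm travel towards the grip, 8 mm outward. Return spring 2.3 N there at first, 5.3 N near the stop; beyond, force rises steeply. Let go, it snaps out by itself
- clutch_pivot (a point): pivot of the clutch lever, at blade height; the blade's origin is 42.5 mm ahead and 105 mm outward of it. Its clamp, master cylinder and small round reservoir (38 mm across) sit here and inward along the bar, up to 53 mm higher; keep clear
- brake_grip: black rubber grip behind the brake lever, 33 mm diameter, 118 mm long, level, fixed on the bar; origin in its middle on its axis, x square away from it towards the lever, y along it. The blade's middle at rest is 80 mm ahead of its axis
- clutch_grip: black rubber grip behind the clutch lever, 33 mm diameter, 118 mm long, level, fixed on the bar; origin in its middle on its axis, x square away from it towards the lever, y along it. The blade's middle at rest is 80 mm ahead of its axis
- spanner: open-ended spanner, 170 mm long, lying near the brake end of the bar; origin under its middle or grip; to be left alone
- v_block: steel V-block, 50 x 50 x 40 mm high, standing under the clutch end of the bar; origin under its middle or grip; to be left alone
- tube_offcut: bare tube off-cut, 38 mm across and 75 mm high, standing on end beyond the clamp stand; origin under its middle or grip; to be left alone
- wire_brush: wire brush, 200 mm long, lying beyond the bar; origin under its middle or grip; to be left alone
- magnet_square: right-angled welding magnet, 115 x 115 x 16 mm, lying flat beyond the bar; origin under its middle or grip; to be left alone
- fitting_jar: clear jar of fittings, 60 mm across and 70 mm high, on the robot's side of the bar, right; origin under its middle or grip; to be left alone
- hex_driver: hex driver, 190 mm long, lying on the robot's side of the bar, left; origin under its middle or grip; to be left alone

How it is judged:
By the outcome, as a careful person would: the job done as asked, in the order asked, and still so for the second after the job is handed in, with the robot touching nothing.
It also fails if it takes over 59 s, if anything falls off the work surface, if the arm or the gripper's body presses on something with over 40 N, if the wrist force passes 120 N, or if a joint passes its speed limit or range.

## Working session

There is one attempt and no reset: what is moved stays moved. The work goes in short steps, Python scripts to look and compute and a tool call to move; the robot and the scene stay as the last step left them, time stands still between calls to the robot, and variables do not carry over. Pictures are saved under pics/ and viewed, about 8 in all and at most 12, crops included, and the job is handed in when it is done.

Besides the shell and the picture viewer there is one more tool, called as name(argument=value, ...) on one line, values as JSON. jog_arm: Moves the arm, as the interface text tells. Its arguments: {"type":"object","properties":{"fingers":{"type":"array","items":{"type":"number"}},"travel":{"type":"array","items":{"type":"array","items":{"type":"number"}}},"roll":{"type":"array","items":{"type":"number"}},"squeeze":{"type":"number"}},"required":["fingers","travel","roll"]}

```bash
mkdir -p pics; python3 - <<'E'
from rig import manip
import cv2
s=manip.observe(); print({k:(v if not hasattr(v,'round') else v) for k,v in s.items()}, manip.tip_extent)
for n in ["scene","side"]:
    c=manip.camera(n); cv2.imwrite(f"pics/{n}0.png",c["frame"][:,:,::-1]); print(n,c["intrinsics"],c["position"],c["orientation"])
E
```

```text
{'time_s': 0.0, 'qpos': array([-1.20381409,  0.62930837,  0.03846147,  1.51836238, -0.02697921,
        0.99627939, -0.01999222]), 'qd': array([ 5.65994176e-05,  4.79048023e-05, -2.08197114e-04,  2.27700218e-04,
       -7.73926544e-05,  1.61004638e-04,  1.52107883e-03]), 'tau': array([ 9.28571080e-05, -5.49726927e+01,  1.14296962e+00, -1.86632806e+01,
       -5.23697399e-02,  2.32355139e-02,  1.57325512e-04]), 'eef_pos': array([0.27239335, 0.58964228, 0.30178059]), 'orientation': array([ 2.14704544e-01,  9.76678613e-01, -9.03190594e-04, -1.72454833e-04]), 'ft_force': array([-0.14699839,  0.92638401,  0.63994861]), 'moment': array([0.06227341, 0.00787757, 0.00858825]), 'opening': 0.09375592517779828} 0.0972
scene [[364.60386199   0.         318.07089165]
 [  0.         364.60386199 196.73707339]
 [  0.           0.           1.        ]] [ 1.19899623 -0.2780791   0.60122257] [ 0.73254458  0.48250418 -0.25774271 -0.40513806]
side [[440.95945246   0.         328.00164037]
 [  0.         440.95945246 205.11563823]
 [  0.           0.           1.        ]] [ 0.12871607 -0.58796128  1.00358085] [ 0.90225683 -0.27507447  0.0899928  -0.3196372 ]
```

View pics/scene0.png

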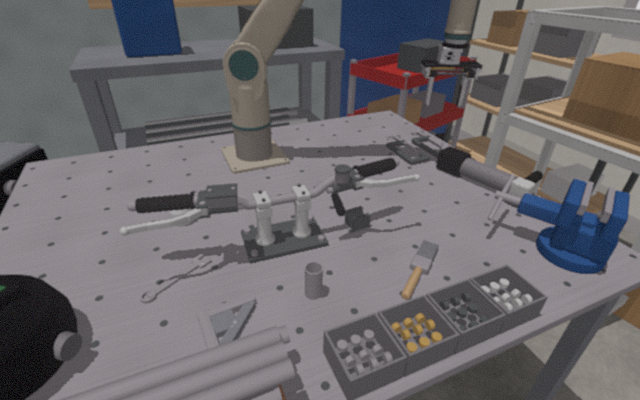

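View pics/side0.png

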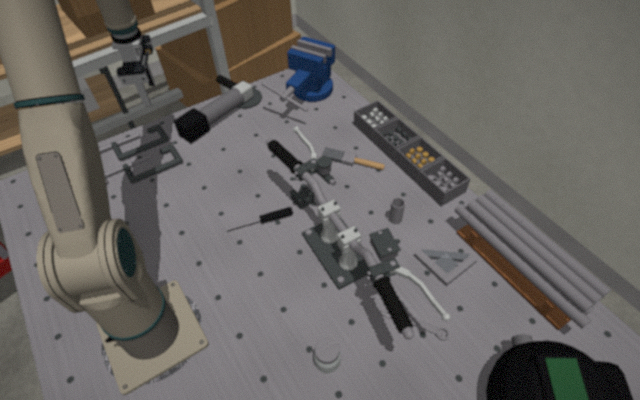

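The scene view shows the brake lever ball near (125,231) and the clutch ball near (417,178). In the side view they are at (446,317) and (296,129). I'll enlarge the lever areas to read points more closely.

```bash
python3 - <<'E'
import cv2,numpy as np
a=cv2.imread("pics/scene0.png");b=cv2.imread("pics/side0.png")
def crop(i,x,y,w=130,h=97):
    c=cv2.resize(i[y:y+h,x:x+w],(400,300),interpolation=cv2.INTER_CUBIC)
    for k in range(0,w,20): cv2.putText(c,str(x+k),(int(k*400/w),8),0,.3,(0,0,255),1); cv2.line(c,(int(k*400/w),10),(int(k*400/w),16),(0,0,255),1)
    for k in range(0,h,20): cv2.putText(c,str(y+k),(0,int(k*300/h)+4),0,.3,(0,0,255),1); cv2.line(c,(20,int(k*300/h)),(26,int(k*300/h)),(0,0,255),1)
    return c
o=np.vstack([np.hstack([crop(a,115,160),crop(a,310,140)]),np.hstack([crop(b,350,245),crop(b,260,115)])])
cv2.imwrite("pics/crop1.png",o)
E
```

```text
(no output)
```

View pics/crop1.png

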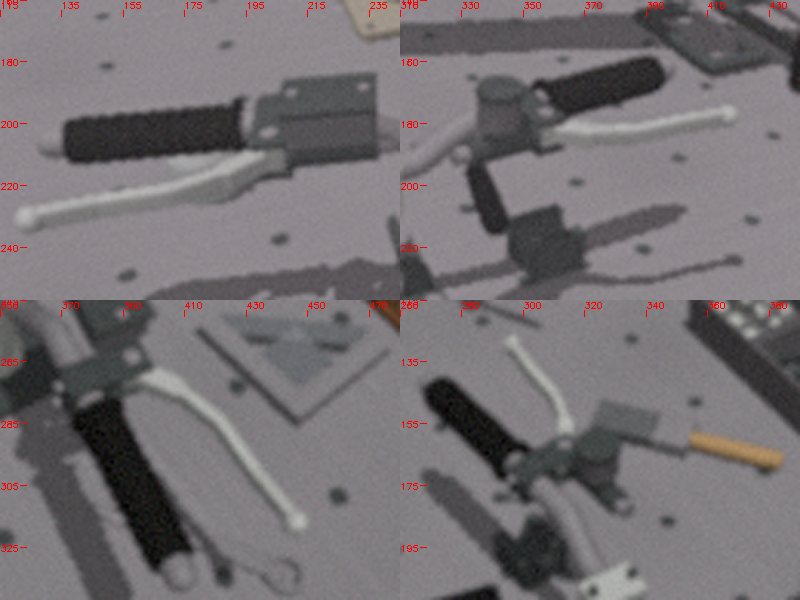

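The crops place the balls: brake at scene (123.8,230.2) and side (446.5,316.8), clutch at scene (416.9,176.5) and side (296.4,128.6). The brake bar end is at scene (129.5,207) and side (409,334), the clutch bar end at scene (397,163) and side (270,142).

```bash
cat > h.py <<'E'
import numpy as np
from scipy.spatial.transform import Rotation as R
C={"scene":(364.604,318.07,196.737,[1.19899623,-.2780791,.60122257],[.73254458,.48250418,-.25774271,-.40513806]),
"side":(440.959,328.0,205.1156,[.12871607,-.58796128,1.00358085],[.90225683,-.27507447,.0899928,-.3196372])}
def ray(n,u,v):
    f,cx,cy,p,q=C[n]; d=R.from_quat(q).apply([(u-cx)/f,(v-cy)/f,1]); return np.array(p),d/np.linalg.norm(d)
def plane(n,u,v,z): p,d=ray(n,u,v); return p+d*(z-p[2])/d[2]
def tri(a,b):
    A=0;B=0
    for n,(u,v) in (("scene",a),("side",b)):
        p,d=ray(n,u,v);M=np.eye(3)-np.outer(d,d);A=A+M;B=B+M@p
    return np.linalg.solve(A,B)
def proj(n,P):
    f,cx,cy,p,q=C[n]; c=R.from_quat(q).inv().apply(np.atleast_2d(P)-p); return np.c_[f*c[:,0]/c[:,2]+cx,f*c[:,1]/c[:,2]+cy]
E
python3 - <<'E'
from h import *
np.set_printoptions(precision=4,suppress=True)
pts={"bb":((123.8,230.2),(446.5,316.8)),"cb":((416.9,176.5),(296.4,128.6)),"be":((129.5,207),(409,334)),"ce":((397,163.3),(270.4,142.2))}
for k,(a,b) in pts.items(): print(k,tri(a,b),plane("scene",*a,.155),plane("side",*b,.155))
E
```

```text
bb [ 0.5333 -0.394   0.1581] [ 0.5283 -0.3941  0.155 ] [ 0.5349 -0.394   0.155 ]
cb [0.5765 0.269  0.1585] [0.5711 0.2741 0.155 ] [0.5781 0.272  0.155 ]
be [ 0.4474 -0.3815  0.1569] [ 0.445  -0.3835  0.155 ] [ 0.4478 -0.3794  0.155 ]
ce [0.4902 0.2685 0.1532] [0.4915 0.2686 0.155 ] [0.4888 0.2646 0.155 ]
```

jog_arm(fingers=[0,0,0,0,0,0,0,0,0,0,0,0], travel=[[-0.01,-0.01,-0.02],[-0.03,-0.03,-0.04],[-0.06,-0.063,-0.058],[-0.09,-0.094,-0.058],[-0.12,-0.126,-0.058],[-0.15,-0.157,-0.058],[-0.18,-0.188,-0.058],[-0.21,-0.22,-0.058],[-0.24,-0.251,-0.058],[-0.27,-0.282,-0.058],[-0.29,-0.303,-0.058],[-0.3,-0.314,-0.058]], roll=[1,3,7,10,13,17,20,23,27,30,33,34], squeeze=10)

```text
time_s: 1.3
eef_pos: [0.4138, 0.1765, 0.3607]
orientation: [0.493, 0.87, -0.0, 0.0]
ft_force: [0.1, 0.3, 0.3]
opening: 0.0018
```

jog_arm(fingers=[0,0,0,0,0,0,0,0,0,0,0,0], travel=[[-0.02,-0.004,0],[-0.06,-0.013,0],[-0.106,-0.023,0],[-0.153,-0.033,0],[-0.2,-0.043,0],[-0.247,-0.053,0],[-0.294,-0.063,0],[-0.341,-0.073,0],[-0.388,-0.083,0],[-0.435,-0.093,0],[-0.482,-0.103,0],[-0.525,-0.112,0]], roll=[2,5,9,13,17,21,25,29,33,37,41,43.7])

```text
time_s: 2.5
eef_pos: [0.5906, -0.3287, 0.3598]
orientation: [0.78, 0.626, 0.0, -0.0]
ft_force: [0.5, 0.3, 0.1]
opening: 0.0003
```

jog_arm(fingers=[0,0,0], travel=[[-0.01,0,0],[-0.01,0,0],[-0.01,0,0]], roll=[0,0,0])

```text
time_s: 2.8
eef_pos: [0.5876, -0.3356, 0.3601]
orientation: [0.779, 0.627, 0.001, -0.001]
ft_force: [0.3, -0.3, -0.3]
opening: 0.0006
```

```bash
python3 - <<'E'
from rig import manip
import cv2
s=manip.observe(); print(s["eef_pos"],s["orientation"],s["ft_force"])
c=manip.camera("wrist"); cv2.imwrite("pics/w1.png",c["frame"][:,:,::-1]); print(c["intrinsics"],c["position"],c["orientation"])
E
```

```text
[ 0.58759688 -0.33555481  0.36011868] [ 7.79178785e-01  6.26800488e-01  5.90587734e-04 -1.10482750e-03] [ 0.27541697 -0.34965958 -0.27833812]
[[322.26489188   0.         324.12752306]
 [  0.         322.26489188 196.66443513]
 [  0.           0.           1.        ]] [ 0.60378569 -0.25771544  0.44305593] [ 0.98477034 -0.10632862 -0.01533794  0.13669799]
```

View pics/w1.png

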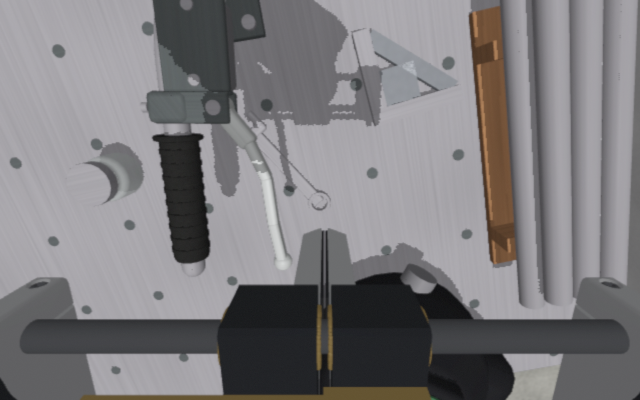

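The wrist view shows the ball at (283,262), the blade from (265,172), and the grip axis from (178,137) to (190,262). A black object lies lower right near (430,330).

```bash
cat >> h.py <<'E'
def wp(c,u,v,z):
    f,cx,cy=322.265,324.13,196.66; d=R.from_quat(c[1]).apply([(u-cx)/f,(v-cy)/f,1]); p=np.array(c[0]); return p+d*(z-p[2])/d[2]
W1=([0.60378569,-0.25771544,0.44305593],[0.98477034,-0.10632862,-0.01533794,0.13669799])
E
python3 - <<'E'
from h import *
np.set_printoptions(precision=4,suppress=True)
ball=wp(W1,283,262,.155); m=wp(W1,267,180,.155);g0=wp(W1,178,137,.155);g1=wp(W1,190,262,.155)
print(ball,m,g0,g1)
d=(g0-g1)[:2];print("grip yaw",-np.degrees(np.arctan2(d[0],d[1])), "blade yaw",-np.degrees(np.arctan2(*(m-ball)[:2])))
y=d/np.linalg.norm(d);x=np.array([y[1],-y[0]]);print("ball-grip x",(ball-g1)[:2]@x,"m",(m-g1)[:2]@x,"len",np.linalg.norm(d))
for z in (0,.1,.2):print("black left edge",wp(W1,357,290,z), "knob",wp(W1,415,268,z), "side knob",plane("side",521,342,z),"side edge",plane("side",485,385,z))
E
```

```text
[ 0.5321 -0.3941  0.155 ] [ 0.5383 -0.3107  0.155 ] [ 0.4716 -0.2563  0.155 ] [ 0.4425 -0.3746  0.155 ]
grip yaw -13.844364918915542 blade yaw -4.240085030020473
ball-grip x 0.09169015838236576 m 0.07773728399284172 len 0.12177277053521725
black left edge [ 0.5942 -0.5386  0.    ] knob [ 0.6876 -0.5201  0.    ] side knob [ 0.7088 -0.5011  0.    ] side edge [ 0.5685 -0.5231  0.    ]
black left edge [ 0.5964 -0.4752  0.1   ] knob [ 0.6687 -0.4609  0.1   ] side knob [ 0.651  -0.5097  0.1   ] side edge [ 0.5247 -0.5295  0.1   ]
black left edge [ 0.5985 -0.4118  0.2   ] knob [ 0.6498 -0.4017  0.2   ] side knob [ 0.5932 -0.5184  0.2   ] side edge [ 0.4808 -0.536   0.2   ]
```

jog_arm(fingers=[0,0,0,0,0,0,0], travel=[[-0.014,0.006,0.01],[-0.028,0.012,0.03],[-0.028,0.012,0.06],[-0.028,0.012,0.09],[-0.028,0.012,0.113],[-0.028,0.012,0.123],[-0.028,0.012,0.123]], roll=[0,0,0,0,0,0,0])

```text
time_s: 3.55
eef_pos: [0.5926, -0.3668, 0.236]
orientation: [0.78, 0.626, -0.0, -0.001]
ft_force: [0.7, 0.3, -0.4]
opening: 0.0006
```

```bash
cat > look.py <<'E'
import sys,cv2,numpy as np
from rig import manip
np.set_printoptions(precision=4,suppress=True)
s=manip.observe(); print(s["time_s"],s["eef_pos"],s["orientation"],s["ft_force"],s["moment"])
def crop(n,x,y,w,h):
    c=manip.camera(n)["frame"][:,:,::-1][y:y+h,x:x+w]; return cv2.resize(c,(400,400),interpolation=cv2.INTER_CUBIC)
a=list(map(int,sys.argv[2:]))
cv2.imwrite(sys.argv[1],np.hstack([crop("scene",*a[:4]),crop("side",*a[4:])]))
E
python3 look.py pics/l1.png 60 130 160 160 350 220 140 140
```

```text
3.55 [ 0.5926 -0.3668  0.236 ] [ 0.7796  0.6262 -0.0004 -0.0014] [ 0.6665  0.3151 -0.4215] [-0.0624  0.07   -0.0475]
```

View pics/l1.png

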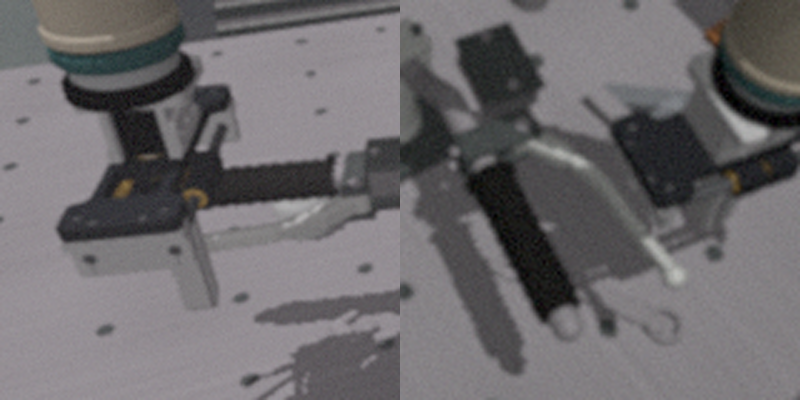

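The tool is in front of the blade with the tips just below it (scene crop: finger at (200,300)). I'll approach until it touches.

jog_arm(fingers=[0,0,0,0,0,0], travel=[[0,-0.007,0],[0,-0.014,0],[0,-0.02,0],[0,-0.025,0],[0,-0.028,0],[0,-0.028,0]], roll=[0,0,0,0,0,0])

```text
time_s: 4.25
eef_pos: [0.5652, -0.3615, 0.2379]
orientation: [0.78, 0.626, 0.0, -0.0]
ft_force: [-0.2, 0.8, 0.2]
opening: 0.0005
```

jog_arm(fingers=[0,0,0,0], travel=[[0,-0.002,0],[0,-0.004,0],[0,-0.005,0],[0,-0.005,0]], roll=[0,0,0,0])

```text
time_s: 4.65
eef_pos: [0.5605, -0.3604, 0.2376]
orientation: [0.78, 0.626, -0.0, -0.0]
ft_force: [0.5, -0.7, -0.3]
opening: 0.0004
```

jog_arm(fingers=[0,0,0,0], travel=[[0,-0.002,0],[0,-0.004,0],[0,-0.005,0],[0,-0.005,0]], roll=[0,0,0,0])

```text
time_s: 5.05
eef_pos: [0.5556, -0.3594, 0.2377]
orientation: [0.78, 0.626, -0.0, -0.0]
ft_force: [-0.2, 0.3, -0.0]
opening: 0.0007
```

jog_arm(fingers=[0,0,0,0,0], travel=[[0,-0.002,0],[0,-0.004,0],[0,-0.006,0],[0,-0.006,0],[0,-0.006,0]], roll=[0,0,0,0,0])

```text
time_s: 5.55
eef_pos: [0.5503, -0.3585, 0.2379]
orientation: [0.78, 0.626, 0.0, 0.001]
ft_force: [2.1, -1.9, -0.8]
opening: 0.0007
```

jog_arm(fingers=[0,0,0,0,0], travel=[[0,-0.002,0],[0,-0.004,0],[0,-0.005,0],[0,-0.005,0],[0,-0.005,0]], roll=[0,0,0,0,0])

```text
time_s: 6.05
eef_pos: [0.5452, -0.3572, 0.2379]
orientation: [0.78, 0.626, 0.0, 0.0]
ft_force: [2.9, -1.9, -0.1]
opening: 0.0004
```

jog_arm(fingers=[0,0,0,0,0,0,0,0,0,0], travel=[[-0.002,-0.002,0],[-0.004,-0.005,0],[-0.006,-0.008,0],[-0.007,-0.011,0],[-0.009,-0.014,0],[-0.01,-0.017,0],[-0.011,-0.02,0],[-0.012,-0.022,0],[-0.012,-0.023,0],[-0.012,-0.023,0]], roll=[2,4,6,8,10,12,13,14,15,15])

```text
time_s: 7.05
eef_pos: [0.52, -0.3637, 0.2375]
orientation: [0.855, 0.518, -0.0, -0.0]
ft_force: [3.2, 0.7, -0.4]
opening: 0.0006
```

jog_arm(fingers=[0,0,0,0], travel=[[0,-0.001,0],[0,-0.002,0],[0,-0.003,0],[0,-0.003,0]], roll=[0.5,1,1,1])

```text
time_s: 7.45
eef_pos: [0.5169, -0.3632, 0.2376]
orientation: [0.86, 0.511, -0.001, 0.001]
ft_force: [3.9, -3.2, -3.2]
opening: 0.0005
```

jog_arm(fingers=[0,0,0], travel=[[0,-0.001,0],[0,-0.002,0],[0,-0.002,0]], roll=[0,0,0])

```text
time_s: 7.75
eef_pos: [0.516, -0.3628, 0.2379]
orientation: [0.86, 0.511, -0.0, 0.002]
ft_force: [4.5, -3.7, -4.2]
opening: 0.0003
```

jog_arm(fingers=[0,0,0], travel=[[0,-0.001,0],[0,-0.001,0],[0,-0.001,0]], roll=[0,0,0])

```text
time_s: 8.05
eef_pos: [0.5157, -0.3626, 0.2379]
orientation: [0.859, 0.511, 0.0, 0.003]
ft_force: [6.5, -5.6, -5.8]
opening: 0.0007
```

jog_arm(fingers=[0,0,0], travel=[[0,-0.001,0.0005],[0,-0.0015,0.001],[0,-0.0015,0.001]], roll=[0,0,0])

```text
time_s: 8.35
eef_pos: [0.5154, -0.3625, 0.2378]
orientation: [0.859, 0.511, 0.001, 0.004]
ft_force: [7.3, -5.6, -3.3]
opening: 0.0007
```

jog_arm(fingers=[0,0,0,0,0,0], travel=[[0,-0.001,0.0005],[0,-0.002,0.001],[0,-0.002,0.001],[0,-0.002,0.001],[0,-0.002,0.001],[0,-0.002,0.001]], roll=[0,0,0,0,0,0])

```text
time_s: 8.95
eef_pos: [0.5149, -0.3622, 0.2378]
orientation: [0.859, 0.511, 0.002, 0.006]
ft_force: [9.6, -6.9, -1.1]
opening: 0.0007
```

```bash
python3 look.py pics/l2.png 60 130 160 160 350 220 140 140
```

```text
8.95 [ 0.5149 -0.3622  0.2378] [0.8593 0.5115 0.0016 0.0057] [ 9.5576 -6.9363 -1.0687] [-1.5351 -2.1845  0.122 ]
```

View pics/l2.png

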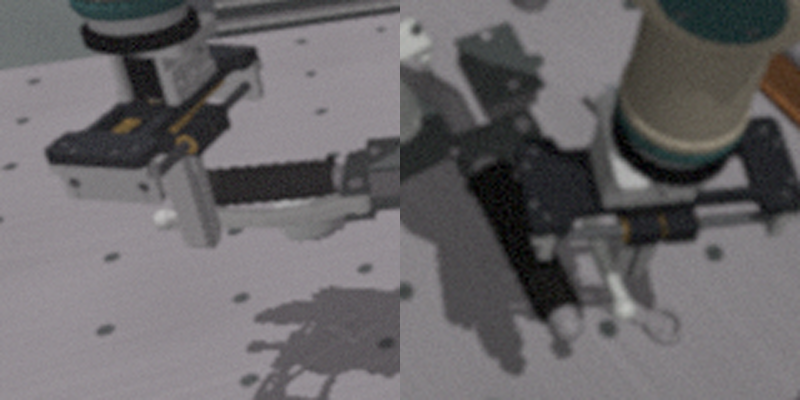

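The lever is in on its stop and the ball shows clear beside the finger (scene crop (165,217)). The push is about 11.7 N, so I'll hold it there.

jog_arm(fingers=[0,0,0,0,0,0,0,0,0,0,0,0], travel=[[0,0,0],[0,0,0],[0,0,0],[0,0,0],[0,0,0],[0,0,0],[0,0,0],[0,0,0],[0,0,0],[0,0,0],[0,0,0],[0,0,0]], roll=[0,0,0,0,0,0,0,0,0,0,0,0])

```text
time_s: 10.25
eef_pos: [0.5149, -0.3622, 0.2378]
orientation: [0.859, 0.511, 0.002, 0.006]
ft_force: [10.4, -7.3, -0.4]
opening: 0.0003
```

jog_arm(fingers=[0,0,0,0,0,0,0,0,0,0,0,0], travel=[[0,0.0015,0],[0,0.003,-0.001],[0,0.005,-0.002],[0.001,0.007,-0.002],[0.003,0.009,-0.002],[0.004,0.011,-0.002],[0.005,0.013,-0.002],[0.007,0.015,-0.002],[0.008,0.017,-0.002],[0.009,0.019,-0.002],[0.011,0.021,-0.002],[0.012,0.023,-0.002]], roll=[0,0,0,-1,-2,-3,-4,-5,-6.5,-8,-9,-10])

```text
time_s: 11.45
eef_pos: [0.5378, -0.3597, 0.2379]
orientation: [0.811, 0.585, 0.0, 0.0]
ft_force: [2.9, -2.1, 2.6]
opening: 0.0007
```

jog_arm(fingers=[0,0,0,0,0,0,0,0,0,0], travel=[[0.001,0.002,0],[0.002,0.004,0],[0.003,0.006,0],[0.004,0.008,0],[0.005,0.01,0],[0.006,0.012,0],[0.007,0.014,0],[0.008,0.016,0],[0.008,0.018,0],[0.008,0.02,0]], roll=[-1,-2,-3,-4,-5,-6,-6,-6,-6,-6])

```text
time_s: 12.45
eef_pos: [0.5586, -0.3586, 0.2373]
orientation: [0.78, 0.626, -0.001, -0.0]
ft_force: [-0.3, 0.0, 0.1]
opening: 0.0001
```

jog_arm(fingers=[0,0,0,0,0,0,0,0,0,0,0,0], travel=[[0,0.015,0],[0,0.035,-0.01],[0,0.04,-0.03],[0,0.04,-0.065],[0,0.04,-0.1],[0.02,0.036,-0.12],[0.06,0.03,-0.12],[0.105,0.022,-0.12],[0.15,0.014,-0.12],[0.195,0.007,-0.12],[0.24,0,-0.12],[0.285,-0.008,-0.12]], roll=[0,0,0,0,0,-1,-2,-3,-4,-6,-7,-9])

```text
time_s: 13.65
eef_pos: [0.6127, -0.077, 0.3577]
orientation: [0.728, 0.685, -0.0, 0.0]
ft_force: [-0.4, -0.3, 0.4]
opening: 0.0007
```

jog_arm(fingers=[0,0,0,0,0,0,0,0,0,0], travel=[[0.044,0,0],[0.088,0,0],[0.132,0,0],[0.176,0,0],[0.22,-0.002,0],[0.26,-0.003,0],[0.29,-0.004,0],[0.308,-0.004,0],[0.315,-0.004,0],[0.315,-0.004,0]], roll=[-1,-2,-3,-5,-6,-7,-8,-8.7,-8.7,-8.7])

```text
time_s: 14.65
eef_pos: [0.6283, 0.2358, 0.3574]
orientation: [0.674, 0.738, -0.0, 0.0]
ft_force: [-0.5, 0.4, 0.0]
opening: 0.0007
```

```bash
python3 - <<'E'
from rig import manip
import cv2
s=manip.observe(); print(s["time_s"],s["eef_pos"],s["orientation"],s["ft_force"])
c=manip.camera("wrist"); cv2.imwrite("pics/w2.png",c["frame"][:,:,::-1]); print(list(c["position"]),list(c["orientation"]))
E
```

```text
14.65 [0.62829027 0.23582472 0.35742993] [ 6.74396609e-01  7.38369130e-01 -4.23975469e-04  2.46193721e-04] [-0.47032513  0.41786297  0.01879166]
[np.float64(0.6201965622175976), np.float64(0.315435911454588), np.float64(0.44010329961995126)] [np.float64(0.9892468497935328), np.float64(0.045169410224531754), np.float64(0.0058899389659264655), np.float64(0.13898094535768887)]
```

View pics/w2.png

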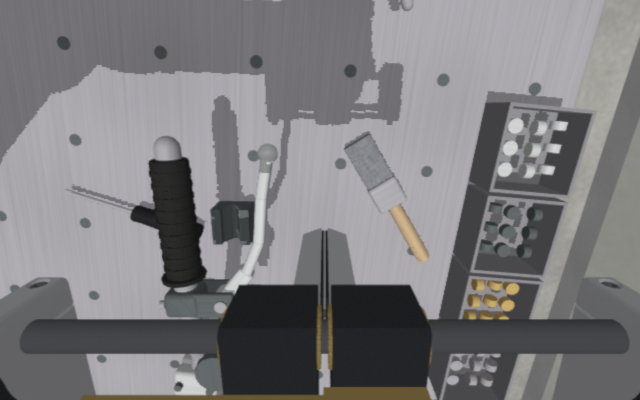

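The clutch ball is at (268,153), with the blade running from there to about (262,240). The brush and bins are well to the right.

```bash
python3 - <<'E'
from h import *
W=([0.6202,0.31544,0.4401],[0.98924685,.04516941,.00588994,.13898095])
b=wp(W,268,153,.155);m=wp(W,261,235,.155);g0=wp(W,167,150,.155);g1=wp(W,183,285,.155)
print(b,m,g0,g1, "yaw",-np.degrees(np.arctan2(*(g0-g1)[:2])))
E
```

```text
[0.574192   0.26958281 0.155     ] [0.57092927 0.19070693 0.155     ] [0.48514941 0.26410077 0.155     ] [0.49530707 0.12973531 0.155     ] yaw 4.323182618061597
```

jog_arm(fingers=[0,0,0,0,0,0,0,0,0,0,0], travel=[[0,0,0.02],[0,0,0.055],[0,0,0.09],[0,0,0.112],[0,0,0.12],[0,-0.005,0.12],[0,-0.012,0.12],[0,-0.019,0.12],[0,-0.026,0.12],[0,-0.03,0.12],[0,-0.03,0.12]], roll=[0,0,0,0,0,0,0,0,0,0,0])

```text
time_s: 15.8
eef_pos: [0.5977, 0.2338, 0.2383]
orientation: [0.674, 0.739, 0.0, -0.0]
ft_force: [-0.7, -0.4, 0.6]
opening: 0.0007
```

jog_arm(fingers=[0,0,0,0], travel=[[0,-0.002,0],[0,-0.004,0],[0,-0.006,0],[0,-0.006,0]], roll=[0,0,0,0])

```text
time_s: 16.2
eef_pos: [0.5921, 0.233, 0.2375]
orientation: [0.674, 0.738, -0.0, -0.0]
ft_force: [-0.4, -0.2, -0.2]
opening: 0.0008
```

jog_arm(fingers=[0,0,0,0], travel=[[0,-0.002,0],[0,-0.004,0],[0,-0.004,0],[0,-0.004,0]], roll=[0,0,0,0])

```text
time_s: 16.6
eef_pos: [0.5888, 0.2329, 0.2378]
orientation: [0.674, 0.738, 0.001, 0.0]
ft_force: [3.0, 1.7, -1.6]
opening: 0.0004
```

jog_arm(fingers=[0,0,0,0,0,0,0,0,0,0,0,0], travel=[[0.001,-0.002,0],[0.003,-0.005,0],[0.004,-0.008,0],[0.006,-0.011,0],[0.007,-0.014,0],[0.008,-0.017,0],[0.009,-0.02,0],[0.01,-0.023,0],[0.011,-0.025,0],[0.012,-0.027,0],[0.012,-0.027,0],[0.012,-0.027,0]], roll=[-1,-3,-4,-6,-7,-9,-10.5,-12,-13.5,-15,-15.5,-15.5])

```text
time_s: 17.8
eef_pos: [0.5606, 0.2421, 0.2378]
orientation: [0.568, 0.823, 0.0, 0.0]
ft_force: [4.3, 1.7, -1.0]
opening: 0.0006
```

jog_arm(fingers=[0,0,0,0,0], travel=[[0,-0.001,0],[0,-0.002,0],[0,-0.003,0],[0,-0.004,0],[0,-0.004,0]], roll=[0,-0.5,-0.5,-0.5,-0.5])

```text
time_s: 18.3
eef_pos: [0.5568, 0.2421, 0.2378]
orientation: [0.565, 0.825, 0.001, -0.0]
ft_force: [4.0, 3.5, -1.6]
opening: 0.0006
```

jog_arm(fingers=[0,0,0,0], travel=[[0,-0.001,0],[0,-0.002,0],[0,-0.003,0],[0,-0.003,0]], roll=[0,0,0,0])

```text
time_s: 18.7
eef_pos: [0.5543, 0.242, 0.2378]
orientation: [0.565, 0.825, 0.002, -0.0]
ft_force: [6.1, 5.2, -2.7]
opening: 0.0005
```

jog_arm(fingers=[0,0,0,0], travel=[[0,-0.001,0],[0,-0.002,0],[0,-0.002,0],[0,-0.002,0]], roll=[0,0,0,0])

```text
time_s: 19.1
eef_pos: [0.5537, 0.2419, 0.238]
orientation: [0.565, 0.825, 0.003, 0.001]
ft_force: [9.0, 8.4, -5.0]
opening: 0.0005
```

jog_arm(fingers=[0,0,0,0,0,0,0,0,0,0,0,0], travel=[[0,-0.0005,0.0005],[0,-0.0005,0.001],[0,-0.0005,0.001],[0,-0.0005,0.001],[0,-0.0005,0.001],[0,-0.0005,0.001],[0,-0.0005,0.001],[0,-0.0005,0.001],[0,-0.0005,0.001],[0,-0.0005,0.001],[0,-0.0005,0.001],[0,-0.0005,0.001]], roll=[0,0,0,0,0,0,0,0,0,0,0,0])

```text
time_s: 20.3
eef_pos: [0.5536, 0.2418, 0.2378]
orientation: [0.565, 0.825, 0.004, 0.001]
ft_force: [7.6, 6.8, 0.2]
opening: 0.0004
```

```bash
python3 look.py pics/l3.png 310 90 140 140 240 80 120 120
```

```text
20.3 [0.5536 0.2418 0.2378] [0.5646 0.8253 0.0039 0.001 ] [7.6467 6.8377 0.1574] [ 1.6563 -1.7953 -0.1635]
```

View pics/l3.png

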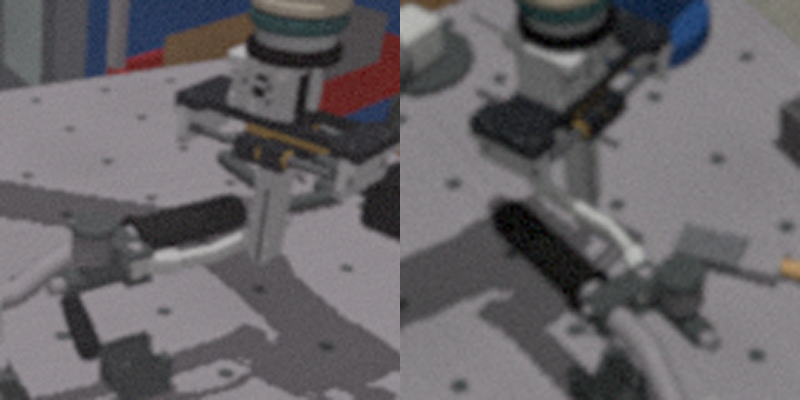

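The clutch lever is fully in and the finger is on the blade. The load relaxed to about 9.6 N, so I'll firm it up slightly and hold again.

jog_arm(fingers=[0,0,0,0,0,0,0,0,0,0,0,0], travel=[[0,-0.001,0],[0,-0.0015,0],[0,-0.0015,0],[0,-0.0015,0],[0,-0.0015,0],[0,-0.0015,0],[0,-0.0015,0],[0,-0.0015,0],[0,-0.0015,0],[0,-0.0015,0],[0,-0.0015,0],[0,-0.0015,0]], roll=[0,0,0,0,0,0,0,0,0,0,0,0])

```text
time_s: 21.6
eef_pos: [0.5532, 0.2417, 0.2379]
orientation: [0.565, 0.825, 0.005, 0.002]
ft_force: [10.8, 8.4, -2.9]
opening: 0.0002
```

jog_arm(fingers=[0,0,0,0,0,0,0,0,0,0,0,0], travel=[[0,0.0015,0],[0,0.003,0],[0,0.005,-0.001],[-0.001,0.007,-0.001],[-0.003,0.009,-0.001],[-0.004,0.011,-0.001],[-0.005,0.013,-0.001],[-0.007,0.015,-0.001],[-0.008,0.017,-0.001],[-0.009,0.019,-0.001],[-0.011,0.021,-0.001],[-0.012,0.023,-0.001]], roll=[0,0,0,1,2,3,4,5,6.5,8,9,10])

```text
time_s: 22.8
eef_pos: [0.576, 0.236, 0.2379]
orientation: [0.635, 0.773, 0.001, -0.0]
ft_force: [4.0, 2.3, 0.8]
opening: 0.0006
```

jog_arm(fingers=[0,0,0,0,0,0,0,0,0,0,0], travel=[[-0.001,0.002,0],[-0.002,0.004,0],[-0.003,0.006,0],[-0.004,0.008,0],[-0.005,0.01,0],[-0.006,0.012,0],[-0.007,0.014,0],[-0.008,0.016,0],[-0.008,0.018,0],[-0.008,0.02,0],[-0.008,0.022,0]], roll=[1,2,3,4,5,6,6,6,6,6,6])

```text
time_s: 23.9
eef_pos: [0.5988, 0.2317, 0.2374]
orientation: [0.674, 0.738, -0.0, -0.0]
ft_force: [0.1, 0.4, -0.4]
opening: 0.0004
```

Both levers are released. I'll back off clear, raise the tool and check.

jog_arm(fingers=[0,0,0,0,0,0,0,0,0], travel=[[0,0.012,0],[0,0.03,0],[0,0.04,-0.01],[0,0.04,-0.04],[0,0.04,-0.08],[0,0.04,-0.12],[0,0.04,-0.13],[0,0.04,-0.13],[0,0.04,-0.13]], roll=[0,0,0,0,0,0,0,0,0])

```text
time_s: 24.8
eef_pos: [0.6381, 0.2354, 0.3662]
orientation: [0.674, 0.739, -0.001, -0.001]
ft_force: [-0.9, -0.1, -0.3]
opening: 0.0007
```

```bash
python3 - <<'E'
from rig import manip
import cv2,numpy as np
s=manip.observe(); print(s["time_s"],s["eef_pos"],s["ft_force"])
a=manip.camera("scene")["frame"][:,:,::-1][100:400,0:400];b=manip.camera("side")["frame"][:,:,::-1][100:400,200:600]
cv2.imwrite("pics/end.png",np.hstack([a,b]))
E
```

```text
24.8 [0.63814192 0.23539379 0.36623111] [-0.87804075 -0.13327108 -0.2992507 ]
```

View pics/end.png

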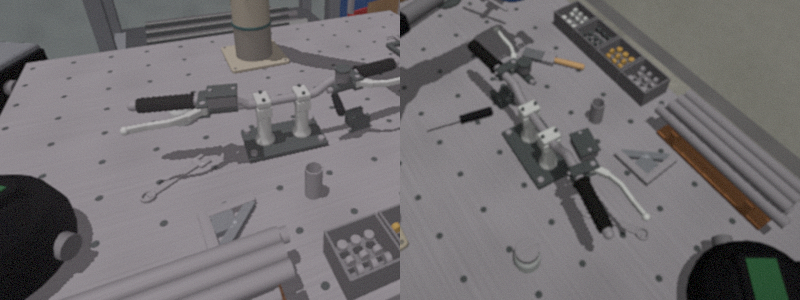

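Both levers are back out: the brake ball is at scene (124,231) as at the start, and the clutch ball is at about side (300,130). Every loose item in view is where it was.

```bash
python3 -c "
from rig import manip
print(manip.hand_in())"
```

```text
the job is handed in; nothing more can be done
None
```

I pressed the brake lever first, then the clutch lever, with the backs of the closed fingers. Each went in until it came up firm on its stop, and I then eased it back out over about 2 s with the fingers following the lever. The job was handed in at about 25 s of the 59 s allowed.

| Lever | Push on the stop | Held for |
|---|---|---|
| Brake | about 12 N | at least 1.3 s |
| Clutch | about 10–13 N | about 2.5 s |

- **Stops:** I judged each stop by the force rising while the tool barely moved, after about 33–36 mm of travel. That fits the stated throw.
- **Clutch hold:** the push sagged to about 9.6 N when I corrected the tool height. I pushed slightly further, and it read about 13 N at the end of the hold.
- **Last checks:** in the final pictures both levers are fully out and the loose items in view had not moved. The wrist force was about zero with the tool raised clear. The picture crops left out part of the clutch end in one view.
- **Position error:** my first estimate of how far out the brake blade lay was about 5 mm too far. Contact force gave the true position, and I corrected the clutch approach by about the same amount.

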